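# Push the sample case between the tubs into its bay

## Task

Push the green sample case lengthwise along the bench through the narrow gap between the two fixed red-lidded tubs, and leave it resting completely inside the yellow taped outline behind them, clear of the tubs. Only push it gently with the fingers: do not grip it or lift it off the bench, and do not disturb the bottle, the vial and the jar standing around.

Things in the scene. Friction and masses are not known exactly. Their poses are not given: they have to be found in the camera images.
- case: Loose green closed case with a white label on top, a block 90 mm long (its x) by 60 wide (y) by 35 high, edges rounded 3 mm, 0.2 to 0.45 kg; origin at the centre of its underside. Slides under a few newtons. Starts 165 to 215 mm before the gap along the gate's x, up to 40 mm off its centre line, turned up to 0.5 rad from it; its +x end faces the gap.
- gate: Two fixed squat white tubs with red lids. Origin on the bench midway between them; x runs through the gap, from the case's side to the bay, roughly along world +y (within 0.2 rad); z up. Each tub is a cylinder 90 mm in diameter, 46 mm high, centred at x = 0, y = +78.5 or -78.5 mm, so the gap is 67 mm at its narrowest: 7 mm more than the case's width.
- bay (a point): Centre of the yellow taped outline, at bench height, 130 mm past the gap on the gate's x axis. The outline is a flat tape rectangle (nothing to climb), inside 140 mm along the gate's x by 100 mm along its y, tape 10 mm wide; the axes are the gate's.
- corner0 (a point): Corner of the case's outline at its underside, at case x = +45, y = +30 mm.
- corner1 (a point): Corner of the case's outline at its underside, at case x = +45, y = -30 mm.
- corner2 (a point): Corner of the case's outline at its underside, at case x = -45, y = +30 mm.
- corner3 (a point): Corner of the case's outline at its underside, at case x = -45, y = -30 mm.
- bottle: Loose white bottle with a red cap and a green label, 54 mm in diameter, 120 mm high, standing upright beside the bay, on the far side from the robot; origin at the centre of its underside. Leave it alone.
- vial: Loose amber vial with a black cap, 38 mm in diameter, 80 mm high, standing upright beyond the case's starting area, on the far side from the robot; origin at the centre of its underside. Leave it alone.
- jar: Loose small white jar, 52 mm in diameter, 50 mm high, standing beside the bay on the robot's side; origin at the centre of its underside. Leave it alone.
Things that resemble listed ones, but are neither listed nor needed, are in the scene too. What is shaped like the case but blue or pink is not meant.

How it is judged:
By the outcome, as a careful person would: the job done as asked, in the order asked, and still so for the second after the job is handed in, with the robot touching nothing.
It also fails if it takes over 64 s, if anything falls off the work surface, if the arm or the gripper's body presses on something with over 40 N, if the wrist force passes 120 N, or if a joint passes its speed limit or range.

## Robot

A 7-joint arm with a two-finger parallel gripper is mounted at the origin on the work surface. World frame = base frame: x ahead of the robot, y to its left, z up, the work surface at z = 0. Lengths are in m, angles in rad, forces in N, time in s.
With the tool pointing down it reaches from about 0.425 to 0.95 m from the base axis. Payload 4.7 kg.
Tool frame: the origin (TCP) lies between the finger pads; the fingertips stand 25 mm ahead of it and the grasp point (between the pads) lies 6 mm ahead of it; x points along the fingers, z is the direction in which the jaws open and shut, and the axes are right-handed (so a half turn about x gives the same grasp; the last joint's range is limited). The gripper opens to 85 mm and grips with 20 to 120 N. Pads are 22 mm wide; open, the fingers measure 114 mm over their backs; the gripper's body (76 mm by 85 mm) begins 54 mm behind the grasp point. The pads swing forward as they close: fully open they stand 13 mm farther back than shut.
Start: joints at [-1.158, 0.469, -0.049, 1.532, 0.024, 1.141, -0.082], TCP at [0.289, 0.61, 0.233] pointing down, gripper open.
Joint ranges: [-2.59, 2.59], [-0.33, 1.99], [-1.39, 1.29], [0.1, 2.45], [-1.04, 4.18], [0.21, 1.99], [-2.66, 2.66]. Speed limits (rad/s): [2.57, 2.57, 3.14, 3.14, 3.14, 3.14, 3.14].

## Interface

Orientations are given as a 3x3 rotation matrix whose columns are the frame's x, y, z axes.
In Python, from rig import * gives the robot as it stands. Calls block until the motion is done:
- movep(position, orientation): joint-space move of the TCP to a pose.
- move_l(position, attitude=None, feed=0.15, until_force=None): straight line of the TCP; attitude=None keeps the orientation; feed is the mean speed in m/s. With until_force (N) it stops when the force on the tool has changed by that much, and returns True; else False.
- move_joints(angles): joint-space move.
- command_gripper(opening, newtons=None): finger opening in m; newtons is the grip in N (None keeps the last); returns when the fingers have stopped.
- sleep(seconds).
- inverse_kinematics(position, orientation): joint angles nearest the present ones, or None.
- sense(): the state.
- camera(name): name is "side" or "top"; returns (picture, depth): 420x560x3 uint8, red, green, blue; 420x560 float32, m along the optical axis (not along the pixel's ray), 0 where there is no reading.
- camera_params(name): a dict with "K" (3x3 intrinsics, pixels), "position" and "rotation" of the camera in the world. Camera axes: x right, y down, z forward; pixel columns grow to the right and rows downward; lengths in m; the calibration is good to about 2 mm. A picture is of the moment at which its call begins. camera_params takes no time and is no camera call.
A pose or a line that the arm cannot do raises Unreachable and nothing moves.
- finish_job(): hands the job in, once; it reports no verdict.
The state is a dict: "time_s": time; "joint_pos": joint angles; "qd": joint speeds; "joint_efforts": joint torques, N m; "position": TCP position; "tcp_rot": TCP orientation; "wrist_force": force on the tool from outside, world axes, zero at the start; "ft_torque": the same for the moment, N m; "finger_gap": finger opening in m.
Only numpy, scipy, OpenCV 4.12 (cv2) and the standard library are available. Lean on these libraries where they do the work, as an engineer would, in place of code of your own. Each camera call takes 0.05 s, during which the arm holds its last target. There are 200 camera calls.

## Working session

There is one attempt and no reset: what is moved stays moved. The work goes in short steps, each a Python script; the robot and the scene stay as the last script left them, time stands still between calls to the robot, and variables do not carry over. Pictures are saved under pics/ and viewed, about 8 in all and at most 12, crops included, and the job is handed in when it is done.

```bash
mkdir -p pics; ls; python3 - <<'E'
from rig import *
import cv2,numpy as np
for n in("top","side"):
    p,d=camera(n); cv2.imwrite(f"pics/{n}0.png",p[:,:,::-1]); np.save(f"{n}0.npy",d)
    c=camera_params(n); print(n,c["K"],c["position"],c["rotation"])
s=sense();print(s["time_s"],s["tcp_rot"],s["wrist_force"])
E
```

```text
pics
top [[526.62007847   0.         269.86158098]
 [  0.         526.62007847 207.77654663]
 [  0.           0.           1.        ]] [ 0.42636592 -0.06877621  0.9283881 ] [[-0.00737568 -0.9854345   0.1698954 ]
 [-0.999675    0.01141244  0.022796  ]
 [-0.02440289 -0.16967205 -0.9851984 ]]
side [[387.23272233   0.         279.10110702]
 [  0.         387.23272233 210.44010706]
 [  0.           0.           1.        ]] [ 0.51582766 -0.63001441  0.43369247] [[ 0.99455405 -0.0650227   0.08145115]
 [-0.10407819 -0.57858061  0.80895748]
 [-0.00547454 -0.81302923 -0.58219713]]
0.1 [[-7.09964011e-04 -9.03984666e-01  4.27564288e-01]
 [-1.57745948e-03  4.27564876e-01  9.03983290e-01]
 [-9.99998504e-01 -3.26697382e-05 -1.72955486e-03]] [-0.14845893  0.85918308  0.28210268]
```

View pics/top0.png

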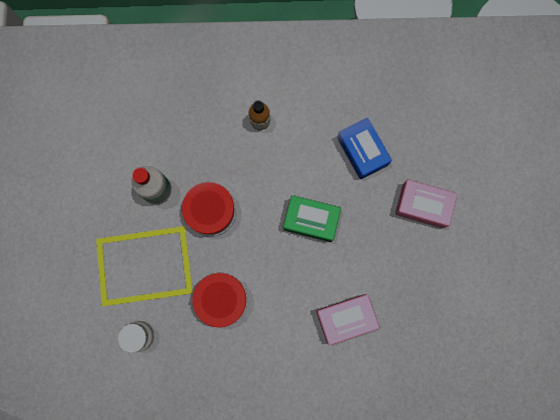

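View pics/side0.png

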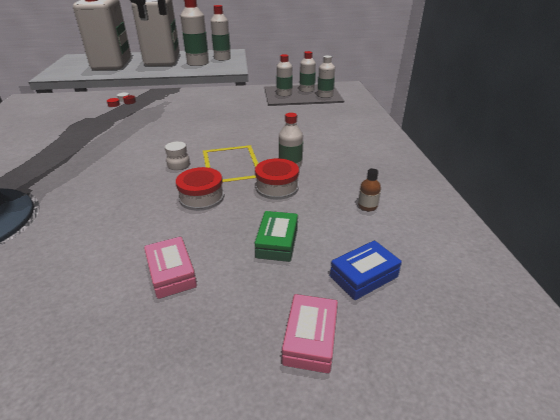

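```bash
cat > vis.py <<'E'
from rig import *
import cv2,numpy as np
def world(name,d):
    c=camera_params(name);v,u=np.mgrid[:420,:560]
    r=np.stack([u,v,np.ones_like(u)],-1)@np.linalg.inv(c["K"]).T
    return (r*d[...,None])@np.array(c["rotation"]).T+c["position"]
def masks(p):
    h=cv2.cvtColor(p,cv2.COLOR_RGB2HSV);H,S,V=cv2.split(h)
    return dict(green=(H>50)&(H<80)&(S>120)&(V>40),yellow=(H>22)&(H<36)&(S>120)&(V>90),red=((H<6)|(H>174))&(S>190)&(V>80))
def comps(m,amin=60):
    n,l,st,_=cv2.connectedComponentsWithStats(m.astype(np.uint8))
    return [l==i for i in range(1,n) if st[i,4]>=amin]
def see(name="top"):
    p,d=camera(name);return p,world(name,d)
def rect(P):
    (c,wh,a)=cv2.minAreaRect(P.astype(np.float32)*1000)
    if wh[0]<wh[1]: wh=wh[::-1];a+=90
    a=(np.deg2rad(a))%np.pi
    return np.array(c)/1000,a,wh
def case(name="top",show=False):
    """case centre, heading (near +y) from the label-holed green top face"""
    p,W=see(name);m=masks(p)["green"]
    best=None
    for c in comps(m,200):
        h=cv2.morphologyEx(c.astype(np.uint8),cv2.MORPH_CLOSE,np.ones((25,25)))>0
        k=h&(W[...,2]>.027)&(W[...,2]<.05)
        if k.sum()>150 and np.all(np.abs(W[k].mean(0)[:2]-[.45,0])<[.3,.4]) and (best is None or k.sum()>best.sum()): best=k
    if best is None: return p,None
    return p,rect(W[best][:,:2])+(np.median(W[best][:,2]),)
E
python3 - <<'E'
from vis import *
for n in("top","side"):
    p,c=case(n);print(n,"case",c)
    p,W=see(n);m=masks(p)
    for k in comps(m["red"],300):
        q=k&(W[...,2]>.036)&(W[...,2]<.06)
        if q.sum()>200:
            P=W[q];print("lid",cv2.minEnclosingCircle(P[:,:2].astype(np.float32)),P.mean(0))
    for k in comps(m["yellow"],200):
        print("yellow",rect(W[k][:,:2]),W[k].mean(0))
    if n=="top":cv2.imwrite("pics/c.png",cv2.resize(p[150:330,80:350,::-1],None,fx=2.9,fy=2.9))
    if n=="top":
        for nm,b in dict(bottle=(125,160,175,210),vial=(240,95,280,135),jar=(110,318,160,358)).items():
            w=W[b[1]:b[3],b[0]:b[2]].reshape(-1,3);w=w[w[:,2]>.02];print(nm,w.min(0),w.max(0))
E
```

```text
top case (array([ 0.56326709, -0.11969852]), np.float64(1.3061747871885903), (88.63125610351562, 59.05622863769531), np.float64(0.034604080078270205))
lid ((0.5803987979888916, 0.058219559490680695), 0.0440538227558136) [0.57663313 0.05692555 0.04574947]
lid ((0.4254235029220581, 0.03738782927393913), 0.044057153165340424) [0.42611239 0.04154877 0.04583542]
yellow (array([0.48843335, 0.09701147]), np.float64(1.5999814306443165), (327.8117980957031, 133.757568359375)) [0.48416512 0.17503291 0.00527036]
bottle [ 0.42636592 -0.06877621  0.02003771] [0.64730492 0.18395678 0.9283881 ]
vial [ 0.42636592 -0.06877621  0.02001262] [ 0.76490506 -0.01054229  0.9283881 ]
jar [ 0.34124558 -0.06877621  0.0200048 ] [0.42636592 0.20253031 0.9283881 ]
side case (array([ 0.56287903, -0.12333167]), np.float64(1.3299265888446254), (89.19005584716797, 59.64110565185547), np.float64(0.03479239377846405))
lid ((0.5794321298599243, 0.05556154623627663), 0.04454827681183815) [0.57987356 0.0513686  0.04558747]
lid ((0.42397764325141907, 0.034919388592243195), 0.04403793439269066) [0.42465844 0.03030188 0.04558649]
yellow (array([ 0.52561481, -0.18127887]), np.float64(1.6843301630820666), (889.4757690429688, 121.12286376953125)) [0.48294674 0.21847988 0.00223014]
```

View pics/c.png

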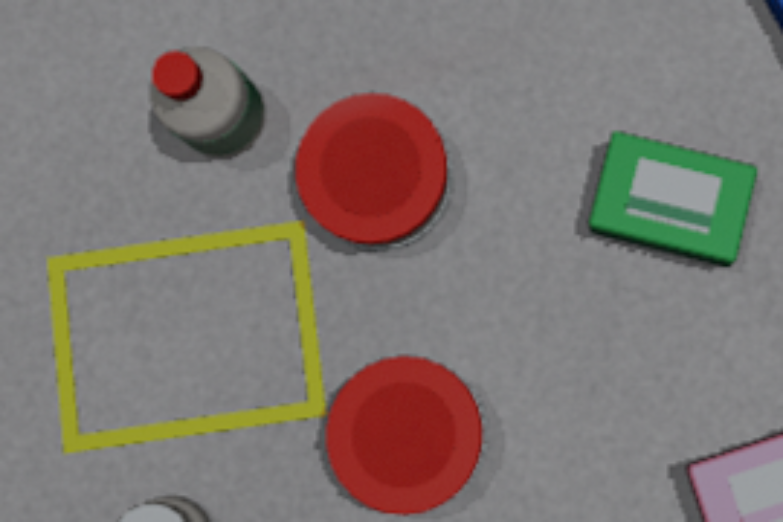

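Candidates for the case are green (312,218), blue (365,148), pink (427,203) and pink (349,319). The crop confirms the green one with its white label. It needs about +37 mm sideways and +0.39 rad. I'll do that with one flat two-finger push on its far flank, along an arc, and then push it from the rear.

```bash
cat > mv.py <<'E'
from vis import *
G0=np.array([.5023,.0465]);GA=1.7035   # gate origin, heading
def R2(a): return np.array([[np.cos(a),-np.sin(a)],[np.sin(a),np.cos(a)]])
def togate(c,a): return R2(-GA)@(np.array(c)-G0),a-GA
def att(a):
    c,s=np.cos(a),np.sin(a); return np.array([[0,-s,c],[0,c,s],[-1,0,0.]])
def tool(pos,th,off,za,z):
    """TCP pose for a case at gate pos/th, tool at off in the case frame, jaw axis za from case x"""
    g=np.array(pos)+R2(th)@np.array(off); w=G0+R2(GA)@g
    return [w[0],w[1],z],att(GA+th+za)
def look():
    o=[]
    for n in("top","side"):
        p,c=case(n)
        if c: g,a=togate(c[0],c[1]);o.append([*g,a]);print(n,np.round(g*1000,1),round(a,3),np.round(c[2],1))
        else: print(n,"none")
    return o
Z=.034
E
python3 - <<'E'
from mv import *
p=togate([.5631,-.1215],1.318);pos,th=p;print(p)
command_gripper(.03)
print(sense()["finger_gap"])
movep(*tool(pos,th,(13,-60) if 0 else (.013,-.060),0,.20))
move_l(*tool(pos,th,(.013,-.060),0,Z),feed=.12)
print(sense()["wrist_force"],sense()["time_s"])
r=move_l(*tool(pos,th,(.013,-.041),0,Z),feed=.03,until_force=2.5)
s=sense();print(r,s["position"],s["wrist_force"],s["time_s"])
p,_=see("top");cv2.imwrite("pics/a1.png",p[:,:,::-1])
E
```

```text
(array([-0.17456763, -0.03803659]), -0.38549999999999995)
0.030285252316235793
[ 0.5118385   0.33454004 -0.15056733] 5.25
False [ 0.6062006  -0.11916245  0.0340849 ] [ 0.03279585  0.37995854 -0.31088477] 6.0333
```

View pics/a1.png

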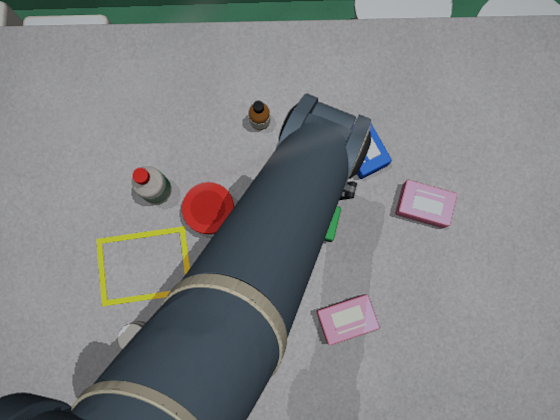

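The arm hides the case, but nothing has been disturbed and there is no contact yet. Next is the arc push; after that I'll back off and look again.

```bash
python3 - <<'E'
from mv import *
pos,th=togate([.5631,-.1215],1.318)
L=pos[1]/np.sin(th); C=pos-L*np.array([np.cos(th),np.sin(th)])
for t in np.linspace(th,0,7)[1:]:
    q=C+L*np.array([np.cos(t),np.sin(t)])
    move_l(*tool(q,t,(.013,-.041),0,Z),feed=.04); print(np.round(sense()["wrist_force"],1))
move_l(*tool(q,0,(.013,-.060),0,Z),feed=.1)
move_l(*tool(q,0,(.013,-.060),0,.20),feed=.2)
# go to the rear of the case, high
movep(*tool(q,0,(-.16,0),-np.pi/2,.20)); 
look();print(sense()["time_s"],sense()["joint_pos"])
p,_=see("top");cv2.imwrite("pics/a2.png",p[:,:,::-1])
E
```

```text
[0.4 0.6 0.9]
[0.7 0.2 0.9]
[ 0.9 -0.1  1.3]
[ 0.4 -0.   1.5]
[0.5 0.6 1.3]
[1.2 0.7 2. ]
top [-166.    -1.5] 0.012 [89.1 59.2]
side [-1.689e+02  1.000e-01] 0.006 [88.7 56.9]
10.5667 [-0.12343508  0.46867369  0.72362363  1.75906851 -0.35289666  1.04906728
  0.86170497]
```

View pics/a2.png

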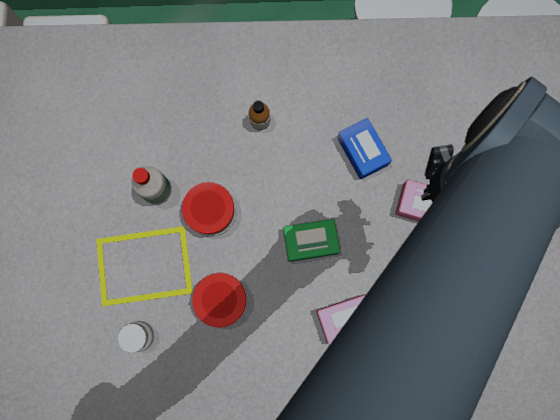

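The case is now in line: about -1 mm off the centre line and 0.01 rad, with the neighbours untouched. Next I push from the rear up to the mouth of the gap and check.

```bash
python3 - <<'E'
from mv import *
command_gripper(.025)
movep(*tool((-.168,-.0005),0,(-.085,0),-np.pi/2,.12))
move_l(*tool((-.168,-.0005),0,(-.085,0),-np.pi/2,Z),feed=.12)
r=move_l(*tool((-.168,-.0005),0,(-.057,0),-np.pi/2,Z),feed=.06)
move_l(*tool((-.065,-.0003),0,(-.056,0),-np.pi/2,Z),feed=.05)
s=sense();print(s["wrist_force"],s["position"],s["time_s"])
look()
p,_=see("side");cv2.imwrite("pics/a3.png",cv2.resize(p[100:310,130:410,::-1],None,fx=2.8,fy=2.8))
E
```

```text
[-0.63593493 -2.19980686  0.40673003] [ 0.51863116 -0.07351052  0.03402141] 15.075
top none
side none
```

View pics/a3.png

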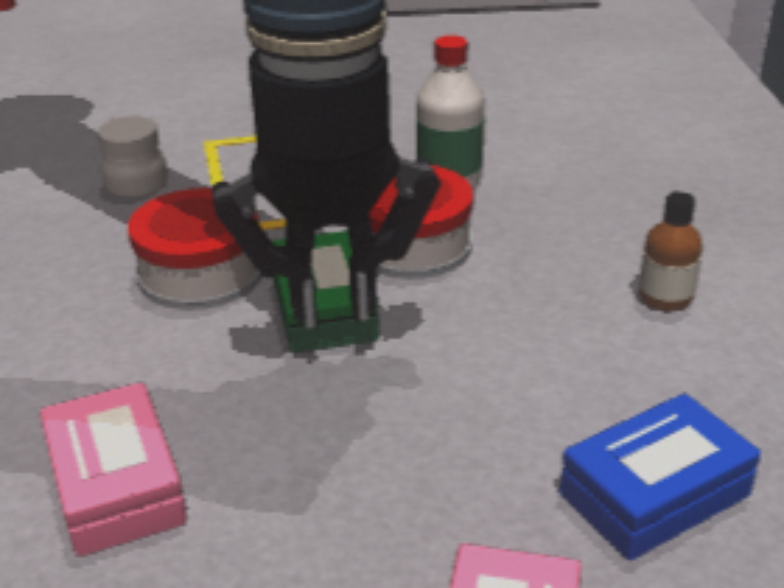

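```bash
python3 - <<'E'
from mv import *
W=world("top",np.load("top0.npy"))
for nm,(u0,v0,u1,v1),zz in (("bottle",(125,160,180,215),(.03,.13)),("cap",(132,167,150,185),(.1,.13)),("jar",(105,315,165,360),(.02,.06))):
    w=W[v0:v1,u0:u1].reshape(-1,3);w=w[(w[:,2]>zz[0])&(w[:,2]<zz[1])]
    g=(w[:,:2]-G0)@R2(GA);print(nm,np.round(g.min(0)*1000),np.round(g.max(0)*1000),w[:,2].max())
E
```

```text
bottle [  66. -158.] [ 120. -106.] 0.12343074369752716
cap [  81. -146.] [ 105. -120.] 0.12343074369752716
jar [125.  93.] [173. 143.] 0.05396832165642307
```

The bottle's near edge is at gate y = -106 mm and the jar's at +93 mm, while the knuckles reach about ±60 mm, so both are clear. I'll continue through the gap with a force guard.

```bash
python3 - <<'E'
from mv import *
for x in (0,.07,.13):
    r=move_l(*tool((x,0),0,(-.056,0),-np.pi/2,Z),feed=.05,until_force=12)
    s=sense();print(x,r,np.round(s["wrist_force"],1),s["time_s"])
    if r: break
else:
    move_l(*tool((.115,0),0,(-.056,0),-np.pi/2,Z),feed=.08)
    move_l(*tool((.115,0),0,(-.056,0),-np.pi/2,.22),feed=.2)
    movep(*tool((-.1,0),0,(-.12,0),-np.pi/2,.22))
    look();print(sense()["time_s"])
    p,_=see("top");cv2.imwrite("pics/a4.png",p[:,:,::-1])
E
```

```text
0 False [ 0.9 -0.2  2.3] 16.675
0.07 False [-0.  -1.5  1.4] 18.225
0.13 False [ 0.1 -0.6  1.7] 19.575
top [129.2  -1.1] -0.002 [88.4 58.5]
side [126.2  -0.2] -0.023 [89.4 58.1]
22.175
```

View pics/a4.png

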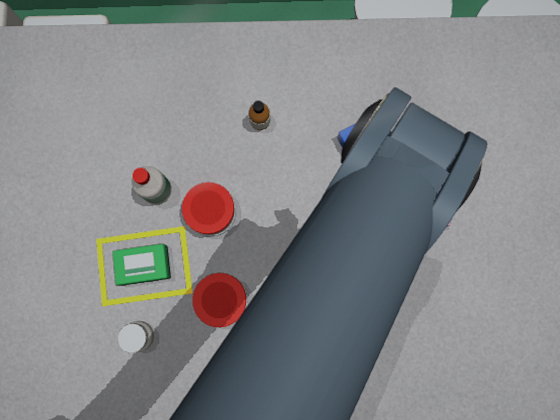

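The picture shows the case centred inside the yellow outline at (140,265). The bottle, vial and jar are where they started, and the arm is clear.

```bash
python3 -c "
from rig import *
sleep(.3);finish_job()"
```

```text
the job is handed in; nothing more can be done
```

The green case is resting inside the yellow outline, clear of the tubs, and the job is handed in at about 22.5 s of the 64 s allowed.

- **What I did:** I lined the case up with one two-finger arc push on its far side. Then I pushed it straight from behind, through the gap and into the bay. It was never gripped or lifted.
- **Final position:** the case centre is about 126–129 mm past the gap (target 130), at most 1 mm off the centre line. The margin to the tape's inner edge is roughly 20 mm or more on every side.
- **Forces:** wrist readings stayed at about 3 N or less wherever I sampled them, and the 12 N guard on the run through the gap never tripped.
- **Other objects:** the bottle, vial and jar look unmoved in the final picture; I did not re-measure their positions.

**Checks that failed or disagreed:**
- The top and side cameras differed by about 3 mm along the gap axis and 0.02 rad in angle, which is well inside the margins.
- At the mouth of the gap the arm hid the case from the position measurement in both cameras. I continued on the side picture and the force guard.

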